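# Lever up the tank flap

### The arm

A 6-joint arm with a two-finger parallel gripper is mounted at the origin on a cart in front of the work surface, level with it; the furniture and walls round the work are solid. World frame = base frame: x ahead of the robot, y to its left, z up, the work surface at z = 0. Lengths are in mm, angles in rad, forces in N, time in s.
With the tool pointing down it reaches from about 400 to 825 mm from the base axis. Payload 7 kg.
Tool frame: the origin (TCP) lies midway between the tips of the shut fingers; the grasp point (between the pads) lies manip.grip_point_offset behind it (manip.grip_point_offset is the distance from the TCP to the grasp point, in mm); z points along the fingers, y is the line along which they close (so a half turn about z gives the same grasp; the last joint's range is limited). The gripper opens to 88 mm and grips with 3 to 60 N. Pads are 19 mm wide; open, the fingers measure 130 mm over their backs; the gripper's body (78 mm by 193 mm) begins 47 mm behind the grasp point.
Start: joints at [-1.017, 0.359, 0.012, 0, -1.224, -0.288], TCP at [177.284, -651.28, 226.561] pointing down, gripper open.
Joint ranges: [-3.07, 3.07], [-1.43, 2.12], [-1.02, 1.25], [-3.03, 1.67], [-3.05, -0], [-3.03, 3.03]. Speed limits (rad/s): [2.39, 2.39, 3.01, 3.14, 3.14, 3.14].

### API

Orientations are given as a unit quaternion [x, y, z, w].
In Python, from workcell import manip, eyes, ticket gives the robot as it stands. The module is installed in compiled form; this text tells all that it offers.
- The arm moves only by the tool arm_command, never from a script. Its argument "targets" is text: rows parted by semicolons, each of 5 numbers parted by spaces: the opening in per cent of the stroke, from 0 (shut) to 100 (fully open), then the shift along the tool's x, y, z in m, then the turn about the tool's z in rad. A call has exactly 5 rows; each row is the pose to reach, as a shift and turn from the pose commanded when the call began, along the tool's axes at that moment; what a row does not reach only later rows make up. A row lasts 1/10 s, in which the tool goes at most 50 mm and 8.59 degrees, less where a joint would pass 70% of its speed; a pose out of reach is approached as far as the arm can. A call with a gripper value outside its range is refused whole. The fingers move at their own pace and stop on an object; "squeeze" is the grip in N (left out, the last holds). Time passes only in rows, so rows that repeat a pose let the fingers close, or fill a call up. It gives the time, the measured TCP pose, the force, the opening and the grip force at its end, in the units of the state.
- manip.read_state(): the state, without advancing time (a new reading comes with each control period).
- eyes.capture(name): name is "scene" or "side" or "wrist"; returns a dict with "frame" (420x560x3 uint8, blue, green, red), "mtx" (3x3 intrinsics, pixels), "view" (4x4, takes a point from world to camera coordinates). Camera axes: x right, y up, looking along -z (the intrinsics and any distortion apply to the point x, -y, -z); pixel columns grow to the right and rows downward; lengths in mm; the calibration is good to about 2 mm. A picture is of the moment at which its call begins. There is no depth.
- ticket.close_job(): hands the job in; it is judged then, once.
The state is a dict: "t": time; "qpos": joint angles; "dq": joint speeds; "tau": joint torques, N m; "position": TCP position; "ee_rot": TCP orientation; "wrist_force": force on the tool from outside, world axes, zero at the start; "moment": the same for the moment, N m; "opening": opening from 0.0 (shut) to 1.0 (fully open); "finger_force": force on a finger pad.
Only numpy, scipy, OpenCV 4.12 (cv2) and the standard library are available. Lean on these libraries where they do the work, as an engineer would, in place of code of your own. Each camera call takes 0.05 s, during which the arm holds its last target. There are 200 camera calls.

### The job

Push the concrete cube that stands on the heavy steel flap of the small tank sideways, clear of the flap, onto the fixed deck beside it, without lifting it. Then press the rubber pad at the long end of the lever well down towards the bench, so that its short end raises the flap, and finish while still holding the pad down with the flap wide open. Only push and press: pick nothing up, leave the lever lying in its stand, and do not disturb the other things on the bench.

Things in the scene. Friction and masses are not known exactly. Their poses are not given: they have to be found in the camera images.
- tank: Fixed grey steel unit: a small tank with a flap, a deck beside it and a lever stand. Origin on the bench below the lever's pivot; x points level from pivot to tank, z up; its heading varies. Tank: x 72 to 172, y -53 to 53 mm. Stand: two cheeks, x -20 to 20, y -24 to 24 mm, 93 mm high. A 6 mm foot plate reaches from x -40 mm to the tank, y -32 to 32 mm.
- deck (a point): Middle of the fixed level deck's top, 78.5 mm above the bench, on the tank's -y side (x 122, y -100 mm in the tank's frame, same axes). Deck: 100 mm along x, y -52 to +48 mm from this point; a curb on its outer (-y) edge is 10 mm high. It lies beside the shut flap, 3 mm gap, 1.5 mm lower. The cube is clear of the flap once its centre is within about 20 mm of this point in y.
- fulcrum (a point): Pivot point of the lever in the stand, 80 mm above the bench, over the tank's origin, at the bottom of the open-topped slots; same axes as the tank.
- flap (a joint): Angle of the heavy flap (dark steel plate 122 x 100 x 14 mm, about 2 kg), rad: 0 shut and level, grows as its lever-side edge rises; about 0.39 with the lever's end on the bench. It falls shut if let go. Hinge at x 168 mm in the tank's frame, 73 mm high. Shut, its top is 80 mm above the bench and spans x 40 to 162, y -50 to 50 mm in the tank's frame.
- flap_lip (a point): Middle of the upper edge of the flap on the lever side, 80 mm above the bench when shut; this edge overhangs the tank and the lever's nose lies under it.
- lever: Loose steel bar 26 mm wide, 10 mm thick, 0.3 kg, its cross pin (10 mm dia, 56 mm long) lying in the stand's open slots. Origin at the pin's centre; axes as the tank's while the flap is shut, the bar then sloping 30 degrees: nose (short end, 55 mm from the pin) down under the flap, long end (174 mm from the pin) up. Pressing the pad takes about 3 to 5 N.
- lever_pad (a point): Centre of the top of the black rubber pad (50 mm along the bar, 32 mm wide) at the lever's long end: 127 mm level distance from the pivot, away from the tank, 164 mm above the bench at rest. It swings down on an arc of 152 mm about the pivot, to about 22 mm above the bench when the bar's end meets the bench; at flap angle 0.31 it is about 62 mm above the bench.
- cube: Dark grey concrete test cube, 50 mm, 0.29 kg, loose, standing on the shut flap. Origin at the centre of its underside, z up, x and y square to its faces; turned up to 0.4 rad from the tank's axes.
- coupling: White plastic pipe coupling standing on the bench, 36 mm dia, 44 mm high, loose; to be left alone. Origin at the centre of its underside.
- cap: White plastic pipe end cap on the bench, 35 mm dia, 30 mm high, loose; to be left alone. Origin at the centre of its underside.
- masking: Roll of masking tape lying flat on the bench, 100 mm dia, 25 mm high, loose; to be left alone. Origin at the centre of its underside.
- pen: White marker pen with black cap lying on the bench, 135 x 17 mm, loose; to be left alone. Origin under its middle.
- tee: White plastic pipe tee lying on the bench, 58 x 77 x 35 mm, loose; to be left alone. Origin under its middle.
Not all that is in view belongs to the job. There is more than one size of the cube; the job needs the middle-sized.

How it is judged:
By the outcome, as a careful person would: the job done as asked, in the order asked, and still so for the second after the job is handed in, while the arm keeps its last pose, push and grip.
It also fails if it takes over 45 s, if anything falls off the work surface, if the arm or the gripper's body presses on something with over 40 N, if the wrist force passes 120 N, or if a joint passes its speed limit or range.

## Working session

There is one attempt and no reset: what is moved stays moved. The work goes in short steps, Python scripts to look and compute and a tool call to move; the robot and the scene stay as the last step left them, time stands still between calls to the robot, and variables do not carry over. Pictures are saved under pics/ and viewed, at most 10 in all, crops included, and the job is handed in when it is done.

Besides the shell and the picture viewer there is one more tool, called after ">>>" as name(argument=value, ...) on one line, values as JSON. arm_command: Moves the arm, as the interface text tells. Its arguments: {"type":"object","properties":{"targets":{"type":"string"},"squeeze":{"type":"number"}},"required":["targets"]}

```bash
mkdir -p pics; cat > h.py <<'E'
import numpy as np, cv2
from workcell import manip, eyes, ticket
from scipy.spatial.transform import Rotation as R
def cap(n,f=None):
    d=eyes.capture(n)
    if f: cv2.imwrite('pics/'+f,d['frame'])
    return d
def ray(d,u,v):
    V=d['view'];Rm=V[:3,:3];c=-Rm.T@V[:3,3]
    p=np.linalg.inv(d['mtx'])@[u,v,1]
    return c,Rm.T@np.array([p[0],-p[1],-p[2]])
def onz(d,u,v,z):
    c,r=ray(d,u,v);return c+r*(z-c[2])/r[2]
def proj(d,P):
    q=d['view'][:3,:3]@np.array(P)+d['view'][:3,3]
    p=d['mtx']@[q[0],-q[1],-q[2]];return p[:2]/p[2]
E
python3 - <<'E'
from h import *
import pickle
D={n:cap(n) for n in('scene','side')}
pickle.dump(D,open('d0.pkl','wb'))
for n in D: cv2.imwrite(f'pics/{n}0.png',cv2.resize(D[n]['frame'],(800,600)))
for n in D: print(n,D[n].keys(),-D[n]['view'][:3,:3].T@D[n]['view'][:3,3])
s=manip.read_state();print(s,manip.grip_point_offset);print(R.from_quat(s['ee_rot']).as_matrix())
E
```

```text
scene dict_keys(['frame', 'mtx', 'view']) [ 117.99612744 -802.00579402  886.89627057]
side dict_keys(['frame', 'mtx', 'view']) [ 393.9588649  -877.3692744   839.10661624]
{'t': 0.1, 'qpos': array([-1.01689448e+00,  3.59341276e-01,  1.11147428e-02, -2.94286575e-04,
       -1.22411093e+00, -2.88075728e-01]), 'dq': array([-0.00027034, -0.00105464,  0.00258199,  0.00048314, -0.00013837,
        0.00058205]), 'tau': array([-6.38040674e-04, -5.84164345e+01,  2.93754065e+01,  7.01557070e+00,
        1.01825219e-02, -5.01000056e-05]), 'position': array([ 177.15332891, -650.86346831,  225.68657506]), 'ee_rot': array([-1.32472365e-01,  9.91186390e-01,  7.59823673e-04, -1.88631940e-04]), 'wrist_force': array([ 1.37143246, -0.35127927, -0.7842214 ]), 'moment': array([ 0.03389276, -0.01313895, -0.06319406]), 'finger_force': 0.0, 'opening': 1.001427337777314} 18.8
[[-9.64902074e-01 -2.62609323e-01 -5.75250101e-04]
 [-2.62609896e-01  9.64900991e-01  1.45627673e-03]
 [ 1.72627546e-04  1.55623081e-03 -9.99998774e-01]]
```

View pics/scene0.png

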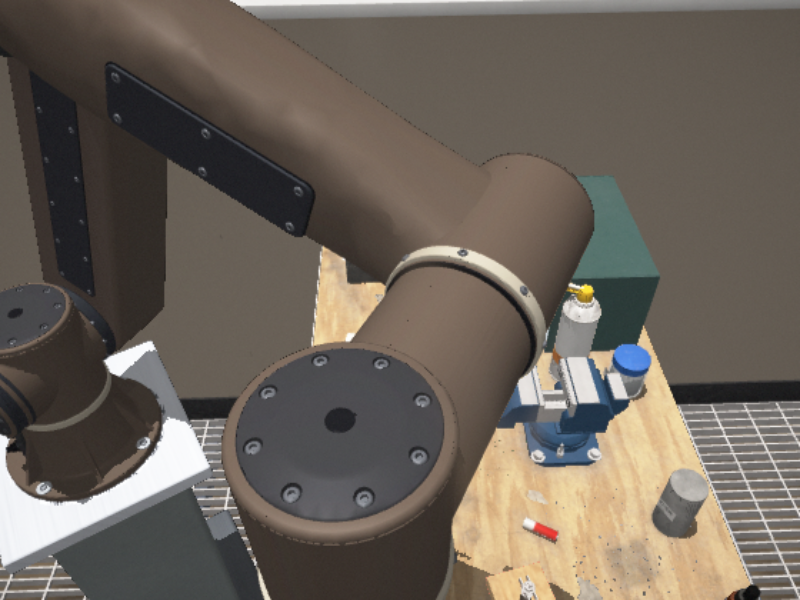

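View pics/side0.png

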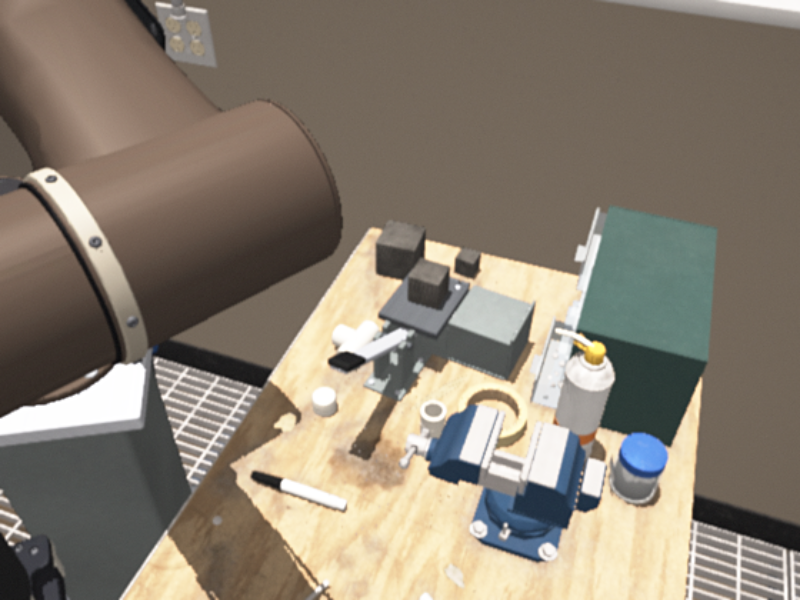

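The scene camera is blocked by the arm. The side view shows the unit: the cube on the flap at about (428,284), deck to the right at (490,320), and lever pad at (347,362). I'll enlarge it.

```bash
python3 - <<'E'
from h import *
import pickle
d=pickle.load(open('d0.pkl','rb'))['side']
cv2.imwrite('pics/c1.png',cv2.resize(d['frame'][150:290,225:385],None,fx=4,fy=4,interpolation=cv2.INTER_CUBIC))
E
```

```text
(no output)
```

View pics/c1.png

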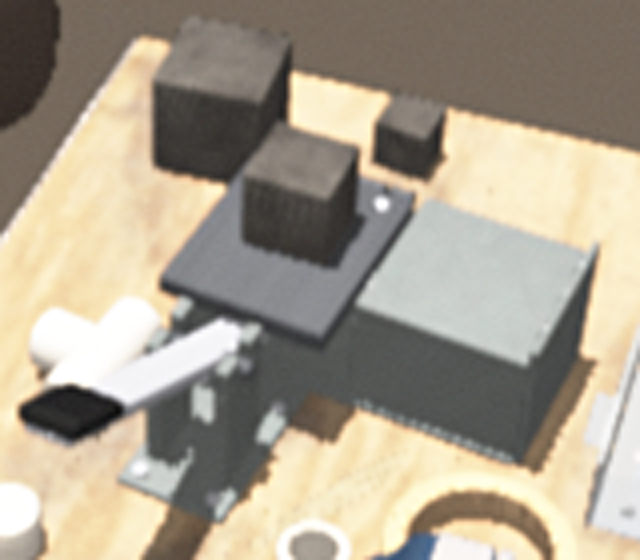

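The crop shows the flap corners at (163,280), (322,336) and (413,195); the cube's top at (248,172), (285,125), (358,155) and (338,193); and the pad around (72,405). Next I'll turn these into world positions.

```bash
python3 - <<'E'
from h import *
import pickle
d=pickle.load(open('d0.pkl','rb'))['side']
g=lambda p,z:onz(d,225+p[0]/4,150+p[1]/4,z)
L,N,Rr=[g(p,80) for p in((163,280),(322,336),(413,195))]
print('flap',L,N,Rr,np.linalg.norm(L-N),np.linalg.norm(Rr-N))
x=(Rr-N)[:2];x/=np.linalg.norm(x);y=(L-N)[:2];y/=np.linalg.norm(y)
a1=np.arctan2(x[1],x[0]);a2=np.arctan2(y[1],y[0])-np.pi/2;print(a1,a2)
a=(a1*122+a2*100)/222
x=np.array([np.cos(a),np.sin(a)]);y=np.array([-x[1],x[0]])
c=(L+Rr)[:2]/2; o=c-101*x
print('yaw',a,'origin',o,'pad',o-127*x,'deck',o+122*x-100*y)
C=[g(p,130)[:2] for p in((248,172),(285,125),(358,155),(338,193))]
B=[g(p,80)[:2] for p in((244,240),(333,263),(355,232))]
f=lambda p:((p-o)@x,(p-o)@y)
for p in C+B: print(p,np.round(f(p)))
cc=np.mean(C,0);print('cube',cc,f(cc)); print('base',np.mean([B[0],B[2]],0),f(np.mean([B[0],B[2]],0)))
for P in ([*(o-127*x),164],[*(o+122*x-100*y),78.5],[*o,80]):print((proj(d,P)-[225,150])*4)
for p in((190,165),(272,210)):pass
print('big cube',g((225,55),75)[:2],f(g((225,55),75)[:2]),'tee',f(g((95,345),17)[:2]),'coupl',f(g((313,545),44)[:2]),'cap',f(g((12,505),30)[:2]),'masking',f(g((475,530),25)[:2]))
E
```

```text
flap [509.3283211 -83.3592554  80.       ] [ 585.52049837 -138.77891401   80.        ] [660.00474387 -36.04063188  80.        ] 94.21563796510328 126.89782284400376
0.943494572213292 0.9419385277970767
yaw 0.942793651305087 origin [ 525.32603372 -141.42940716] pad [ 450.709763   -244.19813851] deck [ 677.9249169  -101.45965793]
[559.2672404  -59.45610755] [86. 21.]
[586.60873024 -23.25304412] [132.  20.]
[620.81769574 -54.62679483] [126. -26.]
[603.41215797 -83.72387618] [ 93. -29.]
[558.32347958 -58.53222153] [86. 22.]
[603.0975065  -84.48368845] [ 92. -29.]
[620.52820059 -61.60940786] [121. -30.]
cube [592.52645609 -55.26495567] (np.float64(109.2067423234748), np.float64(-3.754583575912342))
base [589.42584008 -60.0708147 ] (np.float64(103.4961246960167), np.float64(-4.069141880041784))
[ 86.54655441 400.71318668]
[473.19552118 271.39228175]
[209.99937531 352.41739216]
big cube [578.06545625 116.04261752] (np.float64(239.33301073300942), np.float64(108.59558071966308)) tee (np.float64(31.65480338017376), np.float64(87.64407375774597)) coupl (np.float64(-65.02656229899364), np.float64(-89.94073481992747)) cap (np.float64(-100.03802559636256), np.float64(63.28154092124872)) masking (np.float64(-4.057030422411572), np.float64(-154.70312422098146))
```

Pose estimate: yaw 0.943 and origin (525,-141), with the cube at tank (107,-4), nearly square. Predicted pad, deck and pivot positions match the picture. I'll move to the +y side of the cube with the fingers shut.

>>> arm_command(targets="0 -0.025 0.025 0 0; 0 -0.060 0.058 0 0; 0 -0.095 0.092 0 0; 0 -0.130 0.126 0 0; 0 -0.165 0.160 0 0")

```text
t: 0.6
position: [294.8, -451.8, 226.2]
ee_rot: [-0.132, 0.991, 0.0, -0.0]
wrist_force: [2.0, -0.2, 0.8]
opening: 0.607
finger_force: 0.0
```

>>> arm_command(targets="0 -0.035 0.034 0 0; 0 -0.070 0.068 0 0; 0 -0.105 0.102 0 0; 0 -0.140 0.136 0 0; 0 -0.174 0.169 0 0")

```text
t: 1.1
position: [418.4, -242.8, 226.6]
ee_rot: [-0.133, 0.991, 0.0, 0.0]
wrist_force: [2.3, -0.8, -0.2]
opening: 0.149
finger_force: 0.0
```

>>> arm_command(targets="0 -0.035 0.034 0 0; 0 -0.070 0.068 0 0; 0 -0.105 0.102 0 0; 0 -0.140 0.136 0 0; 0 -0.170 0.165 0 0")

```text
t: 1.6
position: [539.3, -38.6, 226.4]
ee_rot: [-0.133, 0.991, 0.0, -0.0]
wrist_force: [0.6, -0.1, 0.2]
opening: 0.006
finger_force: 0.0
```

>>> arm_command(targets="0 0 0 0 0.14; 0 0 0 0 0.28; 0 0 0 0 0.42; 0 0 0 0 0.56; 0 0 0 0 0.70")

```text
t: 2.1
position: [538.3, -40.8, 226.2]
ee_rot: [0.218, 0.976, -0.0, -0.0]
wrist_force: [0.4, -1.2, 0.6]
opening: 0.005
finger_force: 0.0
```

>>> arm_command(targets="0 0 0 0 0.13; 0 0 0 0 0.193; 0 0 0 0 0.193; 0 0 0 0 0.193; 0 0 0 0 0.193")

```text
t: 2.6
position: [538.6, -40.9, 226.5]
ee_rot: [0.308, 0.951, -0.0, -0.0]
wrist_force: [0.0, -0.0, -0.1]
opening: 0.004
finger_force: 0.0
```

```bash
cat >> h.py <<'E'
a=0.943;o=np.array([525.3,-141.4]);X=np.array([np.cos(a),np.sin(a)]);Y=np.array([-X[1],X[0]])
T=lambda p:np.array([(np.array(p)[:2]-o)@X,(np.array(p)[:2]-o)@Y])
def st():
    s=manip.read_state();M=R.from_quat(s['ee_rot']).as_matrix()
    print('t',s['t'],'pos',s['position'].round(1),'tank',T(s['position']).round(1),'F',s['wrist_force'].round(1),'op',round(s['opening'],3));print(M.round(3))
    return s
E
python3 - <<'E'
from h import *
st()
d=cap('wrist');cv2.imwrite('pics/w1.png',d['frame'])
for P in ((47,-50,80),(47,50,80),(162,-50,80)):
    q=o+P[0]*X+P[1]*Y;print(P,proj(d,[*q,P[2]]))
import pickle;pickle.dump(d,open('w1.pkl','wb'))
E
```

```text
t 2.6 pos [538.6 -40.9 226.5] tank [89.1 48.3] F [ 0.  -0.  -0.1] op 0.004
[[-0.811  0.586 -0.   ]
 [ 0.586  0.811  0.   ]
 [ 0.    -0.    -1.   ]]
(47, -50, 80) [243.37934438 278.30637893]
(47, 50, 80) [240.20551501 190.35925026]
(162, -50, 80) [347.48452586 278.51196626]
```

View pics/w1.png

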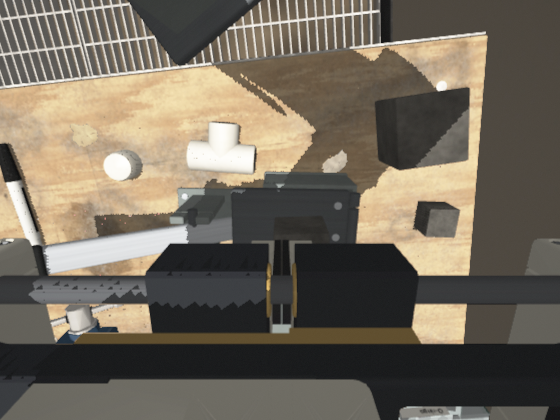

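The wrist view matches the model: the flap's left edge is at column ~232 and its +y edge at row ~190. I'll centre on the cube's x, lower to z≈92, and look from the side.

>>> arm_command(targets="0 0 0.017 0.030 0; 0 0 0.017 0.065 0; 0 0 0.017 0.100 0; 0 0 0.017 0.125 0; 0 0 0.017 0.134 0")

```text
t: 3.15
position: [547.0, -27.5, 89.9]
ee_rot: [0.308, 0.951, -0.001, -0.002]
wrist_force: [-1.2, -1.0, 0.3]
opening: 0.006
finger_force: 0.0
```

```bash
python3 - <<'E'
from h import *
st()
im=[cv2.resize(cap(n)['frame'][100:300,160:420],(400,308)) for n in('side','scene')]
cv2.imwrite('pics/s2.png',np.hstack(im))
E
```

```text
t 3.15 pos [547.  -27.5  89.9] tank [104.9  49.4] F [-1.2 -1.   0.3] op 0.006
[[-0.81   0.587 -0.004]
 [ 0.587  0.81  -0.001]
 [ 0.003 -0.003 -1.   ]]
```

View pics/s2.png

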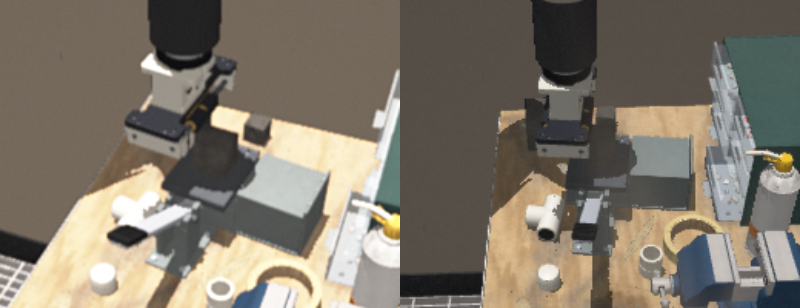

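The fingers stand just behind the cube on its +y side, clear of everything. I'll push slowly in tank -y.

>>> arm_command(targets="0 -0.012 0 0 0; 0 -0.022 0 0 0; 0 -0.030 0 0 0; 0 -0.038 0 0 0; 0 -0.046 0 0 0")

```text
t: 3.75
position: [586.5, -54.7, 93.0]
ee_rot: [0.309, 0.951, 0.0, 0.0]
wrist_force: [-1.5, 2.9, 1.5]
opening: 0.006
finger_force: 1.2
```

>>> arm_command(targets="0 -0.008 0 0 0; 0 -0.016 0 0 0; 0 -0.024 0 0 0; 0 -0.032 0 0 0; 0 -0.040 0 0 0")

```text
t: 4.25
position: [618.7, -78.1, 92.2]
ee_rot: [0.309, 0.951, -0.0, -0.0]
wrist_force: [-0.8, 1.0, 0.4]
opening: 0.006
finger_force: 0.6
```

```bash
python3 - <<'E'
from h import *
st()
im=[cv2.resize(cap(n)['frame'][130:270,220:400],(400,311)) for n in('side','scene')]
cv2.imwrite('pics/s3.png',np.hstack(im))
E
```

```text
t 4.25 pos [618.7 -78.1  92.2] tank [106.1 -38.4] F [-0.8  1.   0.4] op 0.006
[[-0.81   0.587 -0.   ]
 [ 0.587  0.81  -0.   ]
 [ 0.    -0.    -1.   ]]
```

View pics/s3.png

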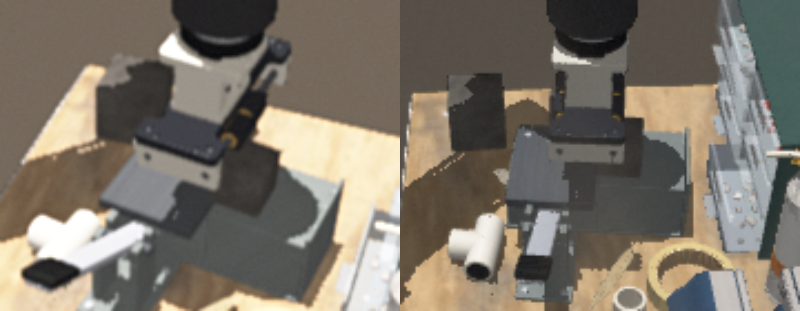

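The cube is moving ahead of the fingers and its centre is now about y=-73. I'll push 30 mm more, back off, and rise.

>>> arm_command(targets="0 -0.008 0 0 0; 0 -0.016 0 0 0; 0 -0.023 0 0 0; 0 -0.028 0 0 0; 0 -0.030 0 0 0")

```text
t: 4.85
position: [643.0, -95.6, 92.5]
ee_rot: [0.309, 0.951, -0.0, 0.0]
wrist_force: [-2.3, 1.0, 0.6]
opening: 0.002
finger_force: 1.1
```

>>> arm_command(targets="0 0.010 0 0 0; 0 0.025 0 0 0; 0 0.030 0 -0.030 0; 0 0.030 0 -0.075 0; 0 0.030 0 -0.120 0")

```text
t: 5.35
position: [617.2, -77.2, 213.8]
ee_rot: [0.308, 0.951, -0.0, -0.0]
wrist_force: [1.3, -0.7, -0.5]
opening: 0.005
finger_force: 0.0
```

```bash
python3 - <<'E'
from h import *
s=st()
d=cap('side');cv2.imwrite('pics/s4.png',cv2.resize(d['frame'][130:290,220:400],None,fx=3,fy=3))
d=cap('wrist');
import pickle;pickle.dump(d,open('w4.pkl','wb'))
p=T(s['position'])
M=R.from_quat(s['ee_rot']).as_matrix()
tgt=o-127*X
print('to pad, tool axes',M.T@(np.array([*tgt,200])-s['position']))
E
```

```text
t 5.35 pos [617.2 -77.2 213.8] tank [106.  -36.6] F [ 1.3 -0.7 -0.5] op 0.005
[[-0.81   0.586 -0.001]
 [ 0.586  0.81  -0.   ]
 [ 0.    -0.001 -1.   ]]
to pad, tool axes [  36.91641285 -232.91503465   13.99603285]
```

View pics/s4.png

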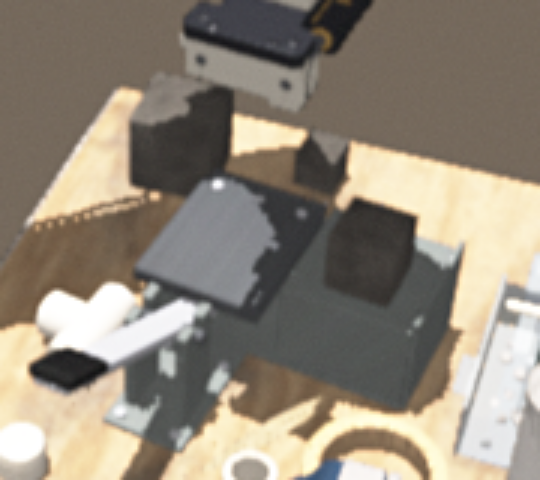

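The cube stands on the deck at y≈-103, clear of the flap. Before pressing, I'll check the model pad's outline against the dark blob in the side picture.

```bash
python3 - <<'E'
from h import *
import pickle
d=pickle.load(open('d0.pkl','rb'))['side'];th=np.pi/6
w=lambda al,y,n:[*(o+X*(-al*np.cos(th)+n*np.sin(th))+Y*y),80+al*np.sin(th)+n*np.cos(th)]
for n in(9,5):print(n,[proj(d,w(al,y,n)).round(1).tolist() for al,y in((127,16),(127,-16),(177,-16),(177,16))])
g=d['frame'].max(2);m=(g<45).astype(np.uint8)[235:265,225:262]
cs,_=cv2.findContours(m,0,2);c=max(cs,key=cv2.contourArea)
print(cv2.contourArea(c),cv2.convexHull(c)[:,0].tolist(),'offset 225,235')
dd=[d,pickle.load(open('w1.pkl','rb'))]
print('vise pts tank:',[T(onz(d,p[0]*.7,p[1]*.7,100)).round() for p in((410,462),(440,470),(470,412))])
E
```

```text
9 [[244.9, 244.5], [260.1, 250.2], [248.4, 256.5], [232.5, 250.4]]
5 [[244.5, 246.5], [259.7, 252.2], [247.9, 258.6], [232.0, 252.5]]
162.0 [[19, 12], [22, 13], [27, 15], [29, 16], [29, 18], [28, 19], [18, 24], [6, 19], [6, 17], [12, 13], [16, 12]] offset 225,235
vise pts tank: [array([-195., -115.]), array([-189., -152.]), array([ -91., -151.])]
```

>>> arm_command(targets="0 0.008 -0.040 0 0; 0 0.016 -0.085 0 0; 0 0.024 -0.130 0 0; 0 0.032 -0.175 0 0; 0 0.037 -0.220 0 0")

```text
t: 5.95
position: [457.3, -234.4, 212.9]
ee_rot: [0.308, 0.951, 0.0, 0.001]
wrist_force: [1.2, -0.6, -0.8]
opening: 0.001
finger_force: 0.0
```

The pad is sideways on axis and perhaps 5–8 mm further out than modelled, within tolerance. I'll go down onto it, following the arc outward.

>>> arm_command(targets="0 0 -0.003 0.025 0; 0 0 -0.005 0.040 0; 0 0 -0.008 0.052 0; 0 0 -0.012 0.064 0; 0 0 -0.017 0.076 0")

```text
t: 6.45
position: [449.6, -247.9, 136.4]
ee_rot: [0.308, 0.951, -0.0, 0.001]
wrist_force: [-0.2, -0.3, 3.5]
opening: 0.002
finger_force: 1.5
```

```bash
python3 - <<'E'
from h import *
st()
im=[cv2.resize(cap(n)['frame'][130:290,200:400],(400,320)) for n in('side','scene')]
cv2.imwrite('pics/s5.png',np.hstack(im))
E
```

```text
t 6.45 pos [ 449.6 -247.9  136.4] tank [-130.7   -1.2] F [-0.2 -0.3  3.5] op 0.002
[[-0.81   0.586  0.001]
 [ 0.586  0.81  -0.001]
 [-0.001  0.    -1.   ]]
```

View pics/s5.png

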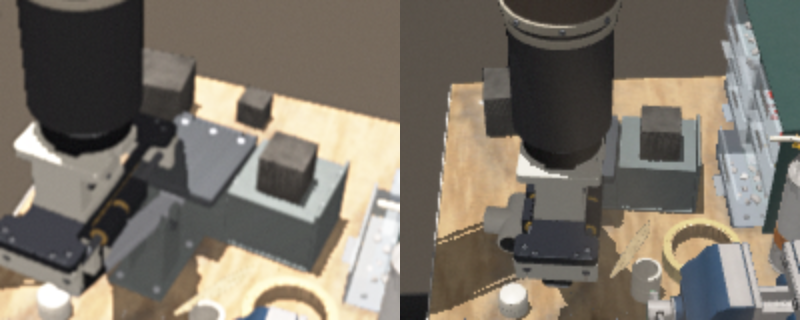

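The fingers are on the pad with 3.5 N up, the flap is starting to open, and the cube stands well on the deck. I'll keep pressing along the arc.

>>> arm_command(targets="0 0 -0.004 0.010 0; 0 0 -0.007 0.020 0; 0 0 -0.010 0.030 0; 0 0 -0.013 0.040 0; 0 0 -0.016 0.050 0")

```text
t: 7.05
position: [440.1, -260.9, 85.9]
ee_rot: [0.308, 0.951, 0.0, 0.0]
wrist_force: [2.4, 2.1, 3.2]
opening: 0.007
finger_force: 1.7
```

>>> arm_command(targets="0 0 -0.003 0.010 0; 0 0 -0.006 0.019 0; 0 0 -0.009 0.027 0; 0 0 -0.011 0.034 0; 0 0 -0.012 0.038 0")

```text
t: 7.55
position: [432.2, -270.7, 47.7]
ee_rot: [0.309, 0.951, -0.0, -0.001]
wrist_force: [1.6, -0.0, 2.1]
opening: 0.007
finger_force: 1.3
```

```bash
python3 - <<'E'
from h import *
st()
im=[cv2.resize(cap(n)['frame'][130:290,200:400],(400,320)) for n in('side','scene')]
cv2.imwrite('pics/s6.png',np.hstack(im))
E
```

```text
t 7.55 pos [ 432.2 -270.7   47.7] tank [-159.3   -0.6] F [ 1.6 -0.   2.1] op 0.007
[[-0.809  0.587 -0.001]
 [ 0.587  0.809  0.   ]
 [ 0.001 -0.    -1.   ]]
```

View pics/s6.png

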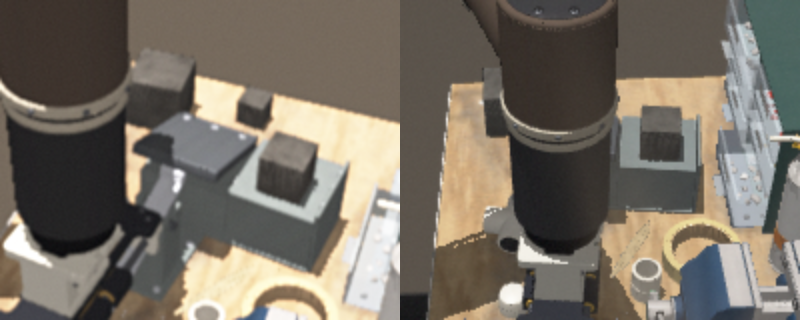

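The flap is lifted clearly and the pad is held at about z=46. I'll press 8 mm further for margin, settle and check.

>>> arm_command(targets="0 0 -0.001 0.004 0; 0 0 -0.002 0.008 0; 0 0 -0.002 0.008 0; 0 0 -0.002 0.008 0; 0 0 -0.002 0.008 0")

```text
t: 8.15
position: [431.3, -272.0, 40.5]
ee_rot: [0.309, 0.951, -0.0, -0.0]
wrist_force: [0.2, 1.0, 0.1]
opening: 0.006
finger_force: 0.0
```

>>> arm_command(targets="0 0 0 0 0; 0 0 0 0 0; 0 0 0 0 0; 0 0 0 0 0; 0 0 0 0 0")

```text
t: 8.65
position: [431.6, -272.1, 40.6]
ee_rot: [0.309, 0.951, 0.0, -0.0]
wrist_force: [0.1, 0.8, 0.8]
opening: 0.003
finger_force: 0.0
```

```bash
python3 - <<'E'
from h import *
st()
im=[cv2.resize(cap(n)['frame'][130:290,200:400],(400,320)) for n in('side','scene')]
cv2.imwrite('pics/s7.png',np.hstack(im))
E
```

```text
t 8.65 pos [ 431.6 -272.1   40.6] tank [-160.8   -0.9] F [0.1 0.8 0.8] op 0.003
[[-0.81   0.587  0.   ]
 [ 0.587  0.81   0.   ]
 [ 0.     0.    -1.   ]]
```

View pics/s7.png

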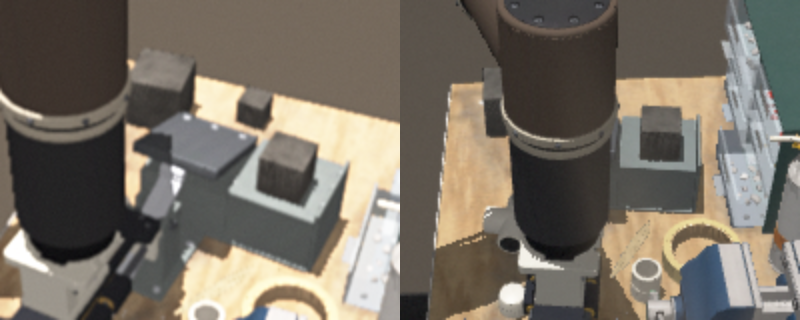

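The flap is wide open and the cube stays put, but the contact force fell to about 0.5 N. I'll press 5 mm further to make sure the pad is truly held.

>>> arm_command(targets="0 0 0 0.001 0; 0 0 0 0.002 0; 0 0 0 0.003 0; 0 0 0 0.004 0; 0 0 0 0.005 0")

```text
t: 9.25
position: [431.8, -272.2, 35.6]
ee_rot: [0.308, 0.951, -0.0, 0.0]
wrist_force: [0.5, 0.8, 3.1]
opening: 0.007
finger_force: 1.2
```

>>> arm_command(targets="0 0 0 0.0005 0; 0 0 0 0.0005 0; 0 0 0 0.0005 0; 0 0 0 0.0005 0; 0 0 0 0.0005 0")

```text
t: 9.75
position: [431.6, -272.1, 35.1]
ee_rot: [0.308, 0.951, -0.0, 0.0]
wrist_force: [0.9, -0.4, 1.6]
opening: -0.001
finger_force: 0.8
```

```bash
python3 - <<'E'
from h import *
print(np.mean([(cap('side'),manip.read_state()['wrist_force'])[1] for _ in range(6)],0))
st()
E
```

```text
[ 0.69856283 -0.26607627  2.01056467]
t 10.05 pos [ 431.6 -272.1   35.1] tank [-160.8   -1. ] F [1.3 0.7 2. ] op 0.003
[[-0.81   0.587  0.   ]
 [ 0.587  0.81  -0.   ]
 [-0.     0.    -1.   ]]
```

The pad is held steadily with about 2 N at z≈35 and the flap is wide open, so I'm handing in.

```bash
python3 -c "
from workcell import ticket;print(ticket.close_job())"
```

```text
the job is handed in; nothing more can be done
None
```

I pushed the cube clear of the flap onto the deck, and handed the job in with the pad held down (tool tip about 35 mm above the bench, about 2 N) and the flap wide open; the judge's verdict was not shown.

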